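# Seat a round bar in the V of a drilling jig, under its guard

### The arm

A 6-joint arm with a two-finger parallel gripper is mounted at the origin on the work surface. World frame = base frame: x ahead of the robot, y to its left, z up, the work surface at z = 0. Lengths are in m, angles in rad, forces in N, time in s.
With the tool pointing down it reaches from about 0.3 to 0.95 m from the base axis. Payload 3.1 kg.
Tool frame: the origin (TCP) lies at the very end of the fingers, on their centre line; the grasp point (between the pads) lies 19 mm behind it; z points along the fingers, y is the line along which they close (so a half turn about z gives the same grasp; the last joint's range is limited). The gripper opens to 85 mm and grips with 20 to 120 N. Pads are 22 mm wide; open, the fingers measure 114 mm over their backs; the gripper's body (76 mm by 85 mm) begins 54 mm behind the grasp point. The pads swing forward as they close: fully open they stand 13 mm farther back than shut.
Start: joints at [1.066, 0.308, 1.634, -0, 1.2, -0.07], TCP at [0.263, 0.567, 0.231] pointing down, gripper open.
Joint ranges: [-3.06, 3.06], [-0.79, 1.96], [0.05, 2.63], [-1.19, 4.34], [0.05, 2.64], [-2.94, 2.94]. Speed limits (rad/s): [2.79, 2.79, 3.14, 3.14, 3.14, 3.14].

### API

Orientations are given as a unit quaternion [w, x, y, z].
In Python, from cell import observe, read_camera, job_done, regions_of gives the robot as it stands.
- The arm moves only by the tool jog_arm, never from a script. Its argument "increments" is a list of rows, each a list of 7 numbers: the opening, from 0 (shut) to 1 (fully open), then the shift along the world's x, y, z in mm, then the turn, a rotation vector about the world's x, y, z in degrees. A call has 1 to 5 rows; each row is the pose to reach, as a shift and turn from the pose commanded when the call began; what a row does not reach only later rows make up. A row lasts 1/12 s, in which the tool goes at most 41.7 mm and 7.16 degrees, less where a joint would pass 70% of its speed; a pose out of reach is approached as far as the arm can. A call with a gripper value outside its range is refused whole. The fingers move at their own pace and stop on an object; "squeeze" is the grip in N (left out, the last holds). Time passes only in rows, so rows that repeat a pose let the fingers close. It gives the time, the measured TCP pose, the force, the opening and the grip force at its end, in the units of the state.
- observe(): the state, without advancing time (a new reading comes with each control period).
- read_camera(name): name is "scene" or "top" or "wrist"; returns a dict with "color" (384x512x3 uint8, blue, green, red), "fovy" (degrees; the focal length in pixels is half the picture's height over the tangent of half this angle, whatever the lens; pixels are square), "cx", "cy" (the principal point, pixels), "dist_coeffs" ([k1, k2, p1, p2, k3] as OpenCV has them; the pictures are not rectified), "R" (3x3) and "t" (3): a world point X has camera coordinates R X + t; the wrist camera has in their place "tool_from_camera" (4x4, takes a point from camera to tool coordinates, whose origin is the TCP and whose axes are the flange's). Camera axes: x right, y down, z forward; pixel columns grow to the right and rows downward; lengths in m; the calibration is good to about 2 mm. A picture is of the moment at which its call begins: read the wrist's pose just before it. There is no depth.
- job_done(): hands the job in; it is judged then, once.
Trained networks look in a picture, given as the dict that the camera call returned (one of the last four; its "shot" number tells which), for a name from the list of things; names that differ only in an ending like _2 or _b are one class to them, and where a whole thing is asked for, a point or a joint stands for the part that bears it (a point fixed in the world has none). Each returns a list of dicts, best first, with "score" (0 to 1); they miss things now and then, are a little off and sometimes report something else, mostly with a low value. They report only what shows in the picture. A call takes as long as a camera call.
- regions_of(picture, label): "pixels" (384x512 bool, what is visible of it) and "rect" ([left, top, right, bottom] in pixels, round what is visible of it).
The state is a dict: "clock": time; "qpos": joint angles; "joint_vel": joint speeds; "tau": joint torques, N m; "tcp_pos": TCP position; "eef_rot": TCP orientation; "contact_force": force on the tool from outside, world axes, zero at the start; "ft_torque": the same for the moment, N m; "grip_width": opening from 0.0 (shut) to 1.0 (fully open); "finger_force": force on a finger pad.
Only numpy, scipy, OpenCV 4.12 (cv2) and the standard library are available. Lean on these libraries where they do the work, as an engineer would, in place of code of your own. Each camera call takes 0.05 s, during which the arm holds its last target. There are 200 camera calls.

### The job

Stand the aluminium round bar in the drilling jig for its end to be drilled: set it upright on the jig's base plate, slide it in under the clear guard and push it home into the V, with a firm push of some 20 N at the end so that it bears on both jaws at once; rock it a little from side to side under the push if it sticks on one, but do not ram it. Let go and leave it standing upright and centred against both jaws; do not topple it and leave the can, the glass jar and the pliers where they are.

Things in the scene. Friction and masses are not known exactly. Their poses are not given: they have to be found in the camera images.
- bar_center (a point): Centre (half-way up, 60 mm above its foot) of the loose solid aluminium round bar: plain cylinder, 50 mm diameter, 120 mm tall, about 0.5 to 0.8 kg, standing upright on the table left of the jig, nearer or farther than the can. z = its axis.
- bar: The same bar; origin at the centre of its foot, z up its axis.
- jig: Steel drilling jig, fixed on the table, at varying places and yaws. Origin at table level on the axis where a seated bar stands; z up. Its open mouth faces its -x (to the robot's right and back): a bar is pushed in along +x. Base plate 10 mm thick, x from -160 to +75 mm, y -75 to +75 mm, bare in front of the guard. The guard over the seat stands on two 14 mm posts at x +62, y -65 and +65 mm.
- seat (a point): On top of the base plate (10 mm above the table), where the seated bar's foot centre comes. Axes as the jig's. Seated, the bar's near surface is 25 mm in -x from here and it stops dead on the steel jaws. Pushed in off-centre it meets one jaw first and may stick there by friction; it must then be worked sideways (jig y) to the other.
- apron (a point): On top of the base plate, 110 mm in front (-x) of the seat: free standing room for the bar in the open, before the guard (the guard's edge is 65 mm further in). Axes as the jig's.
- guard_edge (a point): Middle of the lower front edge of the level clear plastic guard plate over the seat (steel front edge), 142 mm above the table. Axes as the jig's. The plate is 6 mm thick and runs 120 mm in +x from here and 75 mm to either side. A tool pointing straight down cannot reach the bar beneath it: lean the tool back by 35 to 45 degrees, fingertips forward.
- bush (a point): Lower rim of the steel drill bush in the guard, on the seat's axis, 140 mm above the table: 34 mm outside, hole 24 mm, 16 mm tall. A seated bar's top is 10 mm below it.
- jaw_left: Left (+y) steel jaw of the V: upright flat face, from 10 to 60 mm above the table. Origin on the foot of the face at the seated bar's line of contact, x = pointing into the jaw, square to the face (45 degrees from jig +x towards +y). The face runs 24.5 mm from the origin towards the apex of the V and 43.5 mm towards its mouth.
- jaw_right: Right (-y) steel jaw, the mirror image: its x points 45 degrees from jig +x towards -y. The two faces make a right-angled V, symmetrical about the jig's x axis.
- can: Bystander: drinks can, 66 mm diameter, 115 mm tall, standing left of the jig, nearer or farther than the bar. Origin under its centre. Leave alone.
- jar: Bystander: lidded glass jar, 76 mm diameter, 100 mm tall, standing beyond the jig. Origin under its centre. Leave alone.
- pliers: Bystander: pliers with red grips, about 180 mm long, lying to the right (-y) of the jig. Origin under the middle. Leave alone.

How it is judged:
By the outcome, as a careful person would: the job done as asked, in the order asked, and still so for the second after the job is handed in, with the robot touching nothing.
It also fails if it takes over 72 s, if anything falls off the work surface, if the arm or the gripper's body presses on something with over 40 N, if the wrist force passes 120 N, or if a joint passes its speed limit or range.

## Working session

There is one attempt and no reset: what is moved stays moved. The work goes in short steps, Python scripts to look and compute and a tool call to move; the robot and the scene stay as the last step left them, time stands still between calls to the robot, and variables do not carry over. Pictures are saved under pics/ and viewed, at most 10 in all, crops included, and the job is handed in when it is done.

Besides the shell and the picture viewer there is one more tool, called after "Call:" as name(argument=value, ...), one argument or row to a line, values as JSON. jog_arm: Moves the arm, as the interface text tells. Its arguments: {"type":"object","properties":{"increments":{"type":"array","items":{"type":"array","items":{"type":"number"}}},"squeeze":{"type":"number"}},"required":["increments"]}

```bash
mkdir -p pics; ls; cat > h.py <<'E'
import numpy as np, cv2
from cell import observe, read_camera, job_done, regions_of
def K(p):
    f=p["color"].shape[0]/2/np.tan(np.radians(p["fovy"])/2)
    return np.array([[f,0,p["cx"]],[0,f,p["cy"]],[0,0,1.]])
def proj(p,X):
    r,_=cv2.Rodrigues(np.array(p["R"])); 
    return cv2.projectPoints(np.float64(X).reshape(-1,1,3),r,np.float64(p["t"]),K(p),np.float64(p["dist_coeffs"]))[0][:,0]
def ray(p,uv):
    n=cv2.undistortPoints(np.float64(uv).reshape(-1,1,2),K(p),np.float64(p["dist_coeffs"]))[:,0]
    R=np.array(p["R"]);o=-R.T@np.array(p["t"]);d=np.c_[n,np.ones(len(n))]@R
    return o,d
def onz(p,uv,z):
    o,d=ray(p,uv);return o+d*((z-o[2])/d[:,2])[:,None]
E
python3 - <<'E'
from h import *
s=observe();print({k:np.round(v,3) for k,v in s.items()})
for n in("scene","top"):
    p=read_camera(n);cv2.imwrite(f"pics/{n}0.png",p["color"])
    print(n,np.round(-np.array(p["R"]).T@p["t"],3),p["fovy"])
    for l in("bar","jig","can","jar","pliers","jaw_left","jaw_right","seat","guard_edge","bush"):
        try:
            for r in regions_of(p,l)[:2]: print(l,round(r["score"],2),r["rect"],r["pixels"].sum())
        except Exception as e: print(l,e)
E
```

```text
pics
{'clock': np.float64(0.0), 'qpos': array([ 1.066,  0.309,  1.635,  0.   ,  1.2  , -0.07 ]), 'joint_vel': array([-0.001, -0.001,  0.001, -0.002,  0.001,  0.001]), 'tau': array([ 0.0000e+00, -4.1523e+01, -2.7667e+01, -0.0000e+00,  1.0000e-02,
       -0.0000e+00]), 'tcp_pos': array([0.263, 0.566, 0.23 ]), 'eef_rot': array([-0.   ,  0.216,  0.976, -0.001]), 'contact_force': array([ 0.262, -0.179,  1.384]), 'ft_torque': array([-0.008, -0.071, -0.009]), 'finger_force': np.float64(0.0), 'grip_width': np.float64(0.999)}
scene [1.298 0.421 0.671] 45.74623078012337
bar 0.72 [384.6, 180.7, 412.6, 234.3] 1224
jig 0.69 [195.0, 163.6, 314.7, 260.9] 7081
can 0.96 [379.1, 234.4, 417.5, 298.1] 2022
jar 0.74 [193.3, 166.2, 314.7, 261.7] 7112
jar 0.65 [272.1, 249.6, 313.4, 317.8] 2259
pliers 0.66 [128.2, 161.6, 188.9, 185.0] 529
jaw_left 0.62 [272.1, 204.5, 289.5, 220.4] 202
jaw_left 0.22 [196.6, 162.1, 314.5, 260.2] 7054
jaw_right 0.9 [258.8, 218.3, 287.0, 245.9] 630
seat 0.92 [197.3, 163.1, 313.2, 259.4] 6849
seat 0.47 [273.1, 205.6, 286.8, 223.8] 202
guard_edge 0.74 [192.2, 163.2, 318.1, 261.6] 6949
bush 0.67 [192.2, 162.7, 312.3, 260.0] 7117
top [ 0.368 -0.026  1.483] 43.513811849263874
bar 0.76 [151.7, 237.6, 175.2, 258.8] 363
jig 0.56 [210.1, 155.2, 296.9, 215.7] 4166
can 0.8 [132.0, 172.5, 155.9, 196.7] 543
jar 0.7 [182.9, 122.9, 210.4, 150.8] 629
pliers 0.63 [350.0, 180.5, 379.0, 241.3] 605
jaw_left 0.17 [128.8, 173.3, 156.8, 196.7] 584
seat 0.77 [206.4, 158.1, 298.4, 219.9] 4173
guard_edge 0.95 [208.7, 153.6, 296.2, 217.5] 4133
bush 0.96 [208.6, 152.6, 295.4, 218.5] 4226
```

View pics/scene0.png

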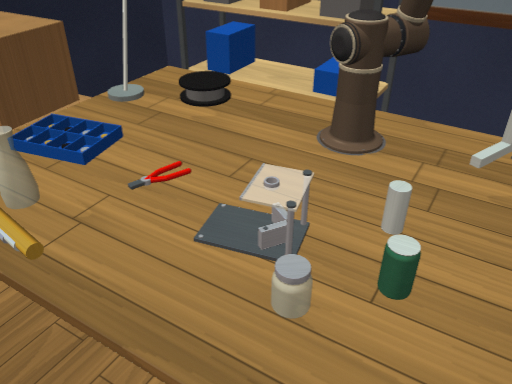

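View pics/top0.png

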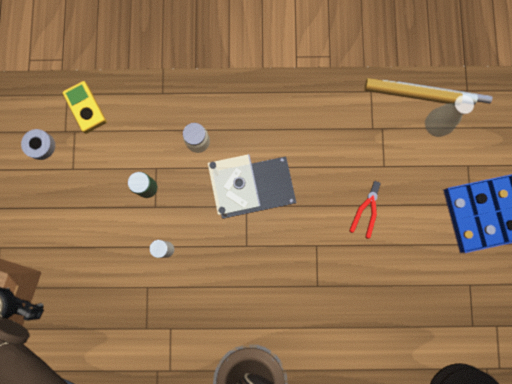

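The scene picture shows the bar at (397,208), the can at (398,267), the jar at (292,286) and the jig at (255,215). The top picture shows the bar at (161,248), the can at (142,184) and the jig at (252,187), with the bare plate to the right, so the mouth faces world -y. Next I'll zoom in on the jig to get its corners.

```bash
python3 - <<'E'
from h import *
from scipy.optimize import least_squares
P={n:read_camera(n) for n in("scene","top")}
import pickle;pickle.dump(P,open("P.pkl","wb"))
# cylinders: match silhouette hull (rect+centroid) in both views
def hull(p,x,y,r,h):
    a=np.linspace(0,2*np.pi,60,endpoint=False)
    X=np.array([[x+r*np.cos(t),y+r*np.sin(t),z] for z in(0,h) for t in a])
    H=cv2.convexHull(np.float32(proj(p,X)));m=cv2.moments(H)
    q=H[:,0];return np.r_[m["m10"]/m["m00"],m["m01"]/m["m00"],q.min(0),q.max(0)]
for l,r,h in(("bar",.025,.12),("can",.033,.115),("jar",.038,.1)):
    obs={}
    for n in P:
        R=[k for k in regions_of(P[n],l) if k["pixels"].sum()<3000][0]; v,u=np.nonzero(R["pixels"])
        obs[n]=np.r_[u.mean(),v.mean(),u.min(),v.min(),u.max()+1-0,v.max()+1]-np.r_[0,0,.5,.5,.5,.5]
    for use in(("scene",),("top",),("scene","top")):
        s=least_squares(lambda q:np.concatenate([hull(P[n],q[0],q[1],r,h)-obs[n] for n in use]),[.45,.2],loss="soft_l1")
        print(l,use,np.round(s.x,4),"rms px",np.round(np.sqrt(np.mean(s.fun**2)),2))
    s=least_squares(lambda q:np.concatenate([hull(P[n],q[0],q[1],r,q[2])-obs[n] for n in P]),[.45,.2,.1]);print("  free height",np.round(s.x,4))
# seat guess -> zoomed crops 
c=np.hstack([cv2.resize(P["top"]["color"][147:223,202:302],(600,456),interpolation=cv2.INTER_CUBIC)])
cv2.imwrite("pics/topz.png",c)
c=cv2.resize(P["scene"]["color"][158:264,190:320],(780,636)[:2],interpolation=cv2.INTER_CUBIC)[:600]
cv2.imwrite("pics/scz.png",c)
E
```

```text
bar ('scene',) [0.4435 0.1962] rms px 23.56
bar ('top',) [0.3916 0.2561] rms px 0.33
bar ('scene', 'top') [0.3412 0.2576] rms px 11.02
  free height [0.4103 0.2371 0.1156]
can ('scene',) [0.454  0.2802] rms px 29.65
can ('top',) [0.5835 0.3178] rms px 1.27
can ('scene', 'top') [0.5836 0.3188] rms px 1.34
  free height [0.5812 0.3188 0.1036]
jar ('scene',) [0.45 0.2 ] rms px 71.17
jar ('top',) [0.5608 0.1462] rms px 38.4
jar ('scene', 'top') [0.7329 0.1621] rms px 1.51
  free height [0.7118 0.1552 0.0408]
```

View pics/topz.png

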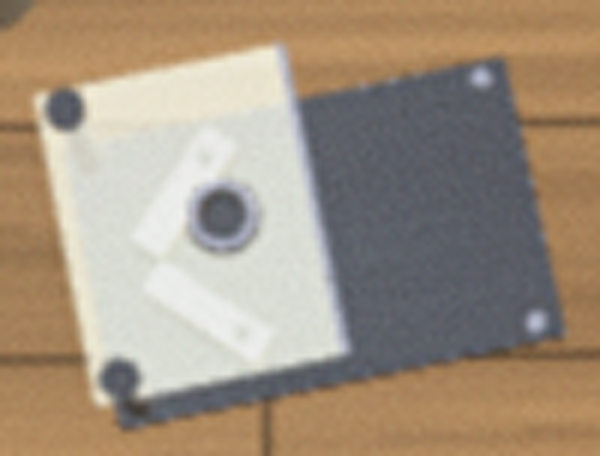

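View pics/scz.png

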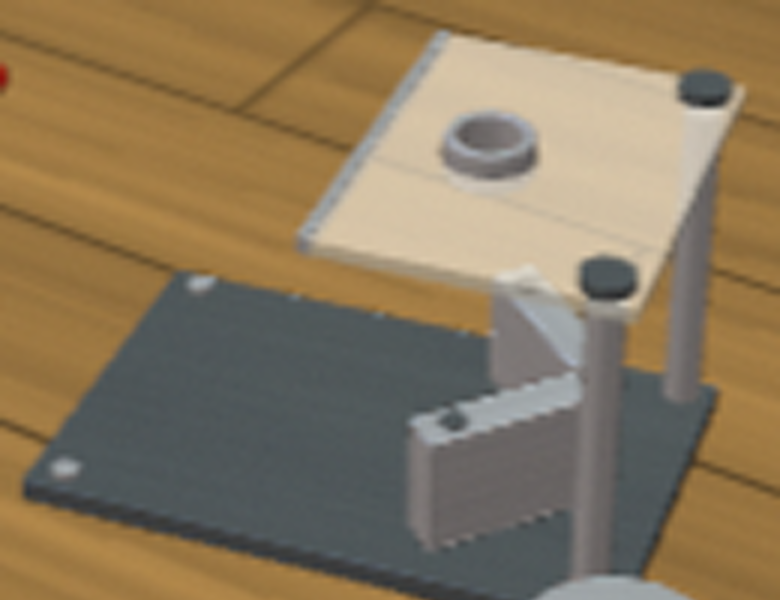

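The top crop shows the plate corners at (502,58), (563,337) and (122,428), the guard corners at (281,43), (348,353), (35,93) and (98,404), and the bush at (222,215). The scene crop shows the plate corners at (27,485), (183,272) and (718,393), the guard corners at (443,32), (303,238) and (745,90), and the bush at (491,138).

```bash
python3 - <<'E'
from h import *
from scipy.optimize import least_squares
import pickle;P=pickle.load(open("P.pkl","rb"))
T=[((-160,-75,10),(502,58)),((-160,75,10),(563,337)),((75,75,10),(122,428)),((-45,-75,148),(281,43)),((-45,75,148),(348,353)),((75,-75,148),(35,93)),((75,75,148),(98,404)),((0,0,156),(222,215))]
S=[((-160,75,10),(183,272)),((-160,-75,10),(27,485)),((75,75,10),(718,393)),((-45,75,148),(443,32)),((-45,-75,148),(303,238)),((75,75,148),(745,90)),((0,0,156),(491,138))]
D={"top":(T,(202,147)),"scene":(S,(190,158))}
def res(q,use):
    o=[]
    for n in use:
        L,off=D[n];X=np.array([l[0] for l in L])/1e3;uv=(np.array([l[1] for l in L])+.5)/6-.5+off
        c,s=np.cos(q[2]),np.sin(q[2]);W=np.c_[q[0]+c*X[:,0]-s*X[:,1],q[1]+s*X[:,0]+c*X[:,1],X[:,2]+q[3]]
        o.append((proj(P[n],W)-uv).ravel())
    return np.concatenate(o)
for use in(("top",),("scene",),("top","scene")):
    s=least_squares(lambda q:np.r_[res(q,use),0 if len(use)==2 else q[3]*1e4],[.55,0.05,1.75,0]);print(use,np.round(s.x,4),np.degrees(s.x[2]),np.sqrt(np.mean(s.fun**2)))
print(np.round(s.fun.reshape(-1,2),1))
# bar: scene & top rays from rect centres; height from top-face
def cyl(p,x,y,r,h):
    a=np.linspace(0,2*np.pi,60,endpoint=False)
    X=np.array([[x+r*np.cos(t),y+r*np.sin(t),z] for z in(0,h) for t in a])
    q=proj(p,X);return np.r_[q.min(0),q.max(0)]
O={"scene":[384.6,180.7,412.6,234.3],"top":[151.7,237.6,175.2,258.8]}
for use in(("scene",),("top",),("scene","top")):
    s=least_squares(lambda q:np.concatenate([cyl(P[n],q[0],q[1],.025,.12)-O[n] for n in use]),[.39,.256]);print("bar",use,np.round(s.x,4),np.round(s.fun,1))
s=least_squares(lambda q:np.concatenate([cyl(P[n],q[0],q[1],.025,q[2])-O[n] for n in O]),[.39,.256,.12]);print("free h",np.round(s.x,4))
E
```

```text
('top',) [ 0.5736  0.0272  1.7689 -0.    ] 101.34779059820886 0.35690263498032176
('scene',) [ 0.5749  0.0298  1.7703 -0.    ] 101.42809990826714 0.5581879983970461
('top', 'scene') [ 0.5733  0.028   1.7685 -0.0018] 101.32975309388482 0.4863179313122663Traceback (most recent call last):
  File "<stdin>", line 16, in <module>
ValueError: cannot reshape array of size 31 into shape (2)
```

```bash
python3 - <<'E'
from h import *
from scipy.optimize import least_squares
import pickle;P=pickle.load(open("P.pkl","rb"))
def cyl(p,x,y,r,h):
    a=np.linspace(0,2*np.pi,60,endpoint=False)
    X=np.array([[x+r*np.cos(t),y+r*np.sin(t),z] for z in(0,h) for t in a])
    q=proj(p,X);return np.r_[q.min(0),q.max(0)]
O={"scene":[384.6,180.7,412.6,234.3],"top":[151.7,237.6,175.2,258.8]}
for use in(("scene",),("top",),("scene","top")):
    s=least_squares(lambda q:np.concatenate([cyl(P[n],q[0],q[1],.025,.12)-O[n] for n in use]),[.39,.256]);print("bar",use,np.round(s.x,4),np.round(s.fun,1))
s=least_squares(lambda q:np.concatenate([cyl(P[n],q[0],q[1],.025,q[2])-O[n] for n in O]),[.39,.256,.12]);print("free h",np.round(s.x,4))
from scipy.spatial.transform import Rotation as R
q=observe()["eef_rot"];R0=R.from_quat(np.roll(q,-1));print(R0.as_matrix().round(3))
E
```

```text
bar ('scene',) [0.3922 0.2616] [-2.  -0.9  1.8  0.6]
bar ('top',) [0.3928 0.2504] [-0.7  1.7  0.7 -1.7]
bar ('scene', 'top') [0.3922 0.2576] [-3.6 -1.4 -0.   0.1 -3.2  1.9 -1.6 -1.4]
free h [0.391  0.2577 0.1143]
[[-0.907  0.421 -0.   ]
 [ 0.421  0.907 -0.   ]
 [ 0.    -0.    -1.   ]]
```

Call:
jog_arm(
  increments=[
    [1,35,-80,10,0,0,-11],
    [1,70,-160,20,0,0,-22],
    [1,75,-190,20,0,0,-29],
    [1,75,-190,20,0,0,-34],
    [1,75,-190,20,0,0,-34],
  ],
)

```text
clock: 1.92
tcp_pos: [0.3386, 0.3749, 0.2515]
eef_rot: [0.0, 0.494, 0.869, 0.0]
contact_force: [0.8, -0.1, 0.4]
grip_width: 1.005
finger_force: 0.0
```

Call:
jog_arm(
  increments=[
    [1,20,-40,0,0,0,-7],
    [1,40,-80,0,0,0,-14],
    [1,60,-120,0,0,0,-20],
    [1,70,-160,0,0,0,-20],
    [1,70,-190,0,0,0,-20],
  ],
)

```text
clock: 2.33
tcp_pos: [0.4101, 0.1849, 0.2519]
eef_rot: [0.001, 0.636, 0.772, 0.001]
contact_force: [0.9, -1.6, -0.1]
grip_width: 1.001
finger_force: 0.0
```

```bash
cat > st.py <<'E'
from h import *
from scipy.spatial.transform import Rotation as R
import sys
def Rt(deg,yaw=101.35):
    y=np.radians(yaw);jx=np.array([np.cos(y),np.sin(y),0]);jy=np.array([-np.sin(y),np.cos(y),0])
    z=np.sin(np.radians(deg))*jx+np.array([0,0,-np.cos(np.radians(deg))]);ty=-jy
    return R.from_matrix(np.c_[np.cross(ty,z),ty,z]),z,jx,jy
def st(deg=40,T=None):
    s=observe();q=R.from_quat(np.roll(s["eef_rot"],-1));t,z,jx,jy=Rt(deg)
    print("t",round(float(s["clock"]),2),"q",s["qpos"].round(3),"tcp",s["tcp_pos"].round(4),"F",s["contact_force"].round(1),"w",round(float(s["grip_width"]),3),"ff",round(float(s["finger_force"]),1))
    print("turn to go",np.degrees((t*q.inv()).as_rotvec()).round(1),"z",q.as_matrix()[:,2].round(3))
    d=s["tcp_pos"]-np.array([.5735,.028,0]);print("tcp in jig",(np.array([d@jx,d@jy,d[2]])*1e3).round(1))
    if T is not None: print("to go mm",((np.array(T)-s["tcp_pos"])*1e3).round(1))
if __name__=="__main__": st(float(sys.argv[1]),eval(sys.argv[2]) if len(sys.argv)>2 else None)
E
python3 st.py 40 "(.405,.188,.18)"
```

```text
t 2.33 q [ 3.270e-01 -6.200e-02  2.006e+00 -1.000e-03  1.195e+00  1.350e-01] tcp [0.4101 0.1849 0.2519] F [ 0.9 -1.6 -0.1] w 1.001 ff 0.0
turn to go [39.2  7.9  0.3] z [ 0.003  0.    -1.   ]
tcp in jig [186.  129.3 251.9]
to go mm [ -5.1   3.1 -71.9]
```

Call:
jog_arm(
  increments=[
    [1,0,0,0,7,1.4,0],
    [1,0,0,0,14,2.8,0],
    [1,0,0,0,21,4.2,0],
    [1,0,0,0,28,5.6,0],
    [1,0,0,0,33,6.6,0],
  ],
)

```text
clock: 2.75
tcp_pos: [0.4092, 0.1858, 0.2521]
eef_rot: [-0.225, 0.608, 0.738, 0.186]
contact_force: [-0.4, -0.1, -0.3]
grip_width: 0.999
finger_force: 0.0
```

```bash
python3 st.py 40 "(.405,.188,.14)"
```

```text
t 2.75 q [-0.071 -0.013  2.075  0.593  1.303 -0.49 ] tcp [0.4092 0.1858 0.2521] F [-0.4 -0.1 -0.3] w 0.999 ff 0.0
turn to go [6.  1.2 0.4] z [-0.105  0.548 -0.83 ]
tcp in jig [187.  130.  252.1]
to go mm [  -4.2    2.2 -112.1]
```

Call:
jog_arm(
  increments=[
    [1,-2,1,-30,6,1.2,0.4],
    [1,-4,2,-60,6,1.2,0.4],
    [1,-4,2,-90,6,1.2,0.4],
    [1,-4,2,-112,6,1.2,0.4],
    [1,-4,2,-112,6,1.2,0.4],
  ],
)

```text
clock: 3.17
tcp_pos: [0.401, 0.1885, 0.1355]
eef_rot: [-0.267, 0.596, 0.727, 0.212]
contact_force: [-0.4, 0.3, 0.1]
grip_width: 1.002
finger_force: 0.0
```

```bash
python3 st.py 40 "(.389,.270,.035)"; python3 - <<'E'
from h import *
from scipy.spatial.transform import Rotation as R
s=observe();p=read_camera("wrist");cv2.imwrite("pics/w1.png",p["color"])
M=np.eye(4);M[:3,:3]=R.from_quat(np.roll(s["eef_rot"],-1)).as_matrix();M[:3,3]=s["tcp_pos"]
C=np.linalg.inv(M@np.array(p["tool_from_camera"]));p["R"],p["t"]=C[:3,:3],C[:3,3]
print("cam",np.linalg.inv(C)[:3,3].round(3))
for r in regions_of(p,"bar")[:2]: print(r["score"],r["rect"],r["pixels"].sum())
for dx in(0,): print(proj(p,[[.392,.256,0],[.392,.256,.12]]).round(0))
E
```

```text
t 3.17 q [-0.121  0.219  2.159  0.725  1.149 -0.757] tcp [0.401  0.1885 0.1355] F [-0.4  0.3  0.1] w 1.002 ff 0.0
turn to go [ 0.3 -0.6 -0.2] z [-0.136  0.626 -0.768]
tcp in jig [191.3 137.6 135.5]
to go mm [ -12.    81.5 -100.5]
cam [0.412 0.149 0.287]
0.72 [229.2, 127.7, 302.0, 234.1] 5750
[[263. 213.]
 [263. 152.]]
```

View pics/w1.png

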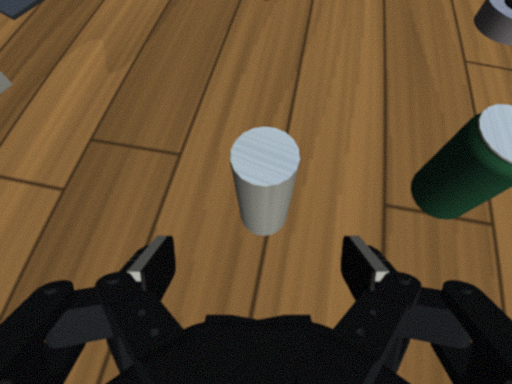

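The wrist picture shows the bar's top at (265,157) and its foot at about (264,223), midway between the fingers. That matches the projected position, so I'll go ahead and grasp.

Call:
jog_arm(
  increments=[
    [1,0,21,-25,0,0,0],
    [1,-4,41,-50,0,0,0],
    [1,-8,60,-75,0,0,0],
    [1,-12,79,-98,0,0,0],
    [1,-12,79,-98,0,0,0],
  ],
)

```text
clock: 3.68
tcp_pos: [0.39, 0.2698, 0.0401]
eef_rot: [-0.266, 0.594, 0.729, 0.213]
contact_force: [-1.8, -0.3, 0.2]
grip_width: 1.001
finger_force: 0.0
```

Call:
jog_arm(
  increments=[
    [0.3,0,0,0,0,0,0],
    [0.3,0,0,0,0,0,0],
    [0.3,0,0,0,0,0,0],
    [0.3,0,0,0,0,0,0],
    [0.3,0,0,0,0,0,0],
  ],
  squeeze=60,
)

```text
clock: 4.1
tcp_pos: [0.3925, 0.2678, 0.0438]
eef_rot: [-0.265, 0.594, 0.728, 0.215]
contact_force: [-4.2, -2.4, 8.0]
grip_width: 0.572
finger_force: 60.8
```

```bash
python3 st.py 40 "(.389,.270,.035)"
```

```text
t 4.1 q [ 0.057  0.414  2.179  0.924  0.92  -0.865] tcp [0.3925 0.2678 0.0438] F [-4.2 -2.4  8. ] w 0.572 ff 60.8
turn to go [ 0.1 -0.  -0.3] z [-0.13   0.629 -0.767]
tcp in jig [270.7 130.3  43.8]
to go mm [-3.5  2.2 -8.8]
```

Call:
jog_arm(
  increments=[
    [0.3,0,0,10,0,0,0],
    [0.3,0,0,35,0,0,0],
    [0.3,0,0,70,0,0,0],
    [0.3,0,0,105,0,0,0],
    [0.3,0,0,140,0,0,0],
  ],
  squeeze=80,
)

```text
clock: 4.52
tcp_pos: [0.3923, 0.2664, 0.1827]
eef_rot: [-0.263, 0.596, 0.728, 0.214]
contact_force: [0.7, 0.7, -5.8]
grip_width: 0.562
finger_force: 83.8
```

Call:
jog_arm(
  increments=[
    [0.3,0,-5,30,0,0,0],
    [0.3,0,-20,50,0,0,0],
    [0.3,0,-45,50,0,0,0],
    [0.3,0,-70,50,0,0,0],
    [0.3,0,-80,50,0,0,0],
  ],
)

```text
clock: 4.93
tcp_pos: [0.3928, 0.1844, 0.2317]
eef_rot: [-0.261, 0.596, 0.729, 0.214]
contact_force: [-0.0, -0.4, -5.7]
grip_width: 0.567
finger_force: 84.3
```

```bash
python3 st.py 40; python3 - <<'E'
from h import *
p=read_camera("scene");c=p["color"]
print([ (round(r["score"],2),r["rect"]) for r in regions_of(p,"bar")[:2]])
cv2.imwrite("pics/s2.png",cv2.resize(c[40:340,170:470],(600,600),interpolation=cv2.INTER_CUBIC))
E
```

```text
t 4.93 q [-0.131  0.022  2.13   0.67   1.316 -0.615] tcp [0.3928 0.1844 0.2317] F [-0.  -0.4 -5.7] w 0.567 ff 84.3
turn to go [ 0.6  0.2 -0.1] z [-0.125  0.622 -0.773]
tcp in jig [188.9 146.4 231.7]
[(0.76, [358.4, 95.3, 391.2, 155.6]), (0.63, [257.6, 221.3, 289.1, 246.9])]
```

View pics/s2.png

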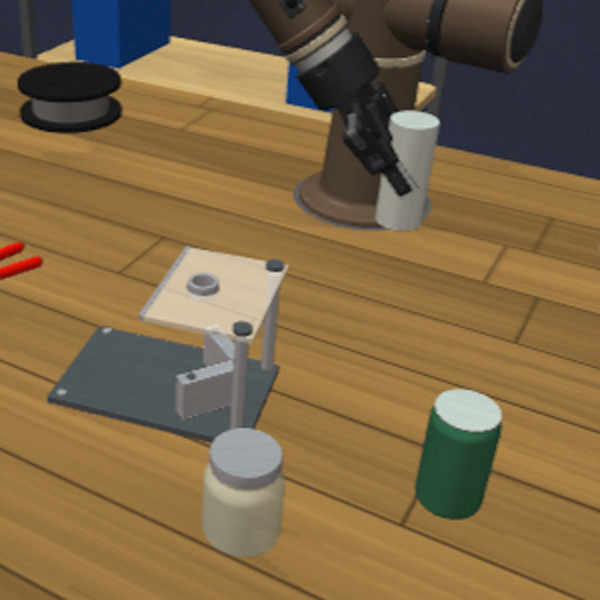

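The scene picture shows the bar gripped and upright, at about (407,170) in the crop. The can, jar and jig haven't moved. I'll carry the bar to the apron.

Call:
jog_arm(
  increments=[
    [0.3,10,-15,0,0,0,0],
    [0.3,30,-40,0,0,0,0],
    [0.3,52,-68,0,0,0,0],
    [0.3,74,-96,0,0,0,0],
    [0.3,96,-124,0,0,0,0],
  ],
)

```text
clock: 5.45
tcp_pos: [0.489, 0.063, 0.2311]
eef_rot: [-0.264, 0.595, 0.728, 0.214]
contact_force: [0.7, 1.4, -4.8]
grip_width: 0.564
finger_force: 84.0
```

Call:
jog_arm(
  increments=[
    [0.3,22,-28,0,0,0,0],
    [0.3,44,-56,0,0,0,0],
    [0.3,66,-84,0,0,0,0],
    [0.3,88,-110,0,0,0,0],
    [0.3,104,-129,0,0,0,0],
  ],
)

```text
clock: 5.87
tcp_pos: [0.5943, -0.0673, 0.2304]
eef_rot: [-0.263, 0.596, 0.728, 0.214]
contact_force: [0.6, 0.3, -5.5]
grip_width: 0.565
finger_force: 84.2
```

```bash
python3 st.py 40 "(.593,-.069,.07)"; python3 - <<'E'
from h import *
from scipy.optimize import least_squares
s=observe()["tcp_pos"]
def cylp(p,q):
    a=np.linspace(0,2*np.pi,60,endpoint=False);ax=np.array([q[3],q[4],1]);ax/=np.linalg.norm(ax)
    X=np.array([np.array(q[:3])+h*ax+[.025*np.cos(t),.025*np.sin(t),0] for h in(-.06,.06) for t in a])
    return cv2.convexHull(np.float32(proj(p,X)))
M={}
for n in("scene","top"):
    p=read_camera(n)
    for r in regions_of(p,"bar")[:1]:
        print(n,round(r["score"],2),r["rect"],r["pixels"].sum());M[n]=(p,r["rect"])
    H=cylp(p,[s[0]+.0022,s[1]-.0112,s[2]-.0438+.06,0,0])[:,0];print(" predicted upright",H.min(0),H.max(0))
    if n=="scene": cv2.imwrite("pics/s3.png",cv2.resize(p["color"][90:290,150:350],(600,600),interpolation=cv2.INTER_CUBIC))
E
```

```text
t 5.87 q [-0.46   0.496  1.528  0.528  1.585 -0.779] tcp [ 0.5943 -0.0673  0.2304] F [ 0.6  0.3 -5.5] w 0.565 ff 84.2
turn to go [ 0.4 -0.  -0. ] z [-0.127  0.625 -0.77 ]
tcp in jig [-97.5  -1.7 230.4]
to go mm [  -1.3   -1.7 -160.4]
scene 0.61 [211.3, 103.0, 238.8, 165.0] 1269Traceback (most recent call last):
  File "<stdin>", line 13, in <module>
  File "<stdin>", line 5, in cylp
numpy._core._exceptions._UFuncOutputCastingError: Cannot cast ufunc 'divide' output from dtype('float64') to dtype('int64') with casting rule 'same_kind'
```

```bash
cat > barfit.py <<'E'
from h import *
from scipy.optimize import least_squares
def cylp(p,q):
    a=np.linspace(0,2*np.pi,60,endpoint=False);ax=np.array([q[3],q[4],1.]);ax/=np.linalg.norm(ax)
    X=np.array([np.array(q[:3])+h*ax+[.025*np.cos(t),.025*np.sin(t),0] for h in(-.06,.06) for t in a])
    H=proj(p,X);return np.r_[H.min(0),H.max(0)]
def run(off):
    s=observe()["tcp_pos"]
    for n in("scene","top"):
        p=read_camera(n);L=regions_of(p,"bar")
        for r in L[:1]: print(n,round(r["score"],2),np.round(r["rect"],1),r["pixels"].sum())
        print(" predicted upright",cylp(p,[s[0]+off[0],s[1]+off[1],s[2]+off[2],0,0]).round(1))
if __name__=="__main__": run((.0022,-.0112,.0162))
E
python3 barfit.py
```

```text
scene 0.68 [213.3 103.3 236.1 164.2] 1114
 predicted upright [208.7 102.4 234.6 164.9]
top 0.89 [265.5 158.2 288.5 179.7] 401
 predicted upright [267.8 153.3 288.9 180.6]
```

Call:
jog_arm(
  increments=[
    [0.3,-1,-1,-30,0,0,0],
    [0.3,-2,-1,-65,0,0,0],
    [0.3,-2,-1,-100,0,0,0],
    [0.3,-2,-1,-130,0,0,0],
    [0.3,-2,-1,-150,0,0,0],
  ],
)

```text
clock: 6.58
tcp_pos: [0.5877, -0.0642, 0.0782]
eef_rot: [-0.266, 0.595, 0.728, 0.213]
contact_force: [0.4, 0.2, -6.1]
grip_width: 0.564
finger_force: 84.5
```

```bash
python3 st.py 40; python3 barfit.py; python3 - <<'E'
from h import *
p=read_camera("scene")
cv2.imwrite("pics/s3.png",cv2.resize(p["color"][130:280,170:320],(600,600),interpolation=cv2.INTER_CUBIC))
E
```

```text
t 6.58 q [-0.459  0.68   1.592  0.538  1.378 -0.904] tcp [ 0.5877 -0.0642  0.0782] F [ 0.4  0.2 -6.1] w 0.564 ff 84.5
turn to go [ 0.2 -0.3 -0.3] z [-0.134  0.627 -0.767]
tcp in jig [-93.2   4.2  78.2]
scene 0.62 [217.6 165.  244.4 221.6] 984
 predicted upright [215.7 165.  239.1 221. ]
top 0.85 [263.  169.3 285.2 189.9] 299
 predicted upright [265.4 167.5 284.  190.9]
```

View pics/s3.png

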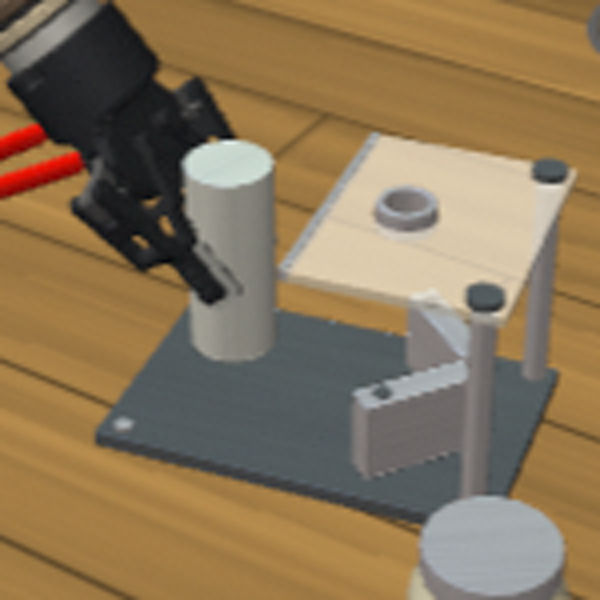

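The bar hangs upright over the apron, with its foot at (232,345) in the crop and clear of the guard edge. I'll lower it to contact.

Call:
jog_arm(
  increments=[
    [0.3,3,0,-8,0,0,0],
    [0.3,3,0,-16,0,0,0],
    [0.3,3,0,-18,0,0,0],
    [0.3,3,0,-18,0,0,0],
  ],
)

```text
clock: 7.17
tcp_pos: [0.5928, -0.066, 0.0628]
eef_rot: [-0.265, 0.595, 0.728, 0.214]
contact_force: [-1.2, 1.2, -6.1]
grip_width: 0.566
finger_force: 84.2
```

Call:
jog_arm(
  increments=[
    [0.3,0,0,-1,0,0,0],
    [0.3,0,0,-2,0,0,0],
    [0.3,0,0,-2,0,0,0],
  ],
)

```text
clock: 7.42
tcp_pos: [0.5933, -0.0662, 0.0612]
eef_rot: [-0.264, 0.595, 0.728, 0.214]
contact_force: [-0.7, 0.1, -6.0]
grip_width: 0.566
finger_force: 84.2
```

Call:
jog_arm(
  increments=[
    [0.3,0,0,-1,0,0,0],
    [0.3,0,0,-2,0,0,0],
    [0.3,0,0,-2,0,0,0],
  ],
)

```text
clock: 7.67
tcp_pos: [0.5932, -0.0662, 0.0591]
eef_rot: [-0.264, 0.595, 0.728, 0.214]
contact_force: [-0.5, 0.4, -5.7]
grip_width: 0.562
finger_force: 84.2
```

Call:
jog_arm(
  increments=[
    [0.3,0,0,-1,0,0,0],
    [0.3,0,0,-2,0,0,0],
    [0.3,0,0,-3,0,0,0],
    [0.3,0,0,-3,0,0,0],
  ],
)

```text
clock: 8.0
tcp_pos: [0.5931, -0.0661, 0.056]
eef_rot: [-0.264, 0.595, 0.728, 0.214]
contact_force: [-0.3, -0.5, -5.9]
grip_width: 0.566
finger_force: 84.2
```

Call:
jog_arm(
  increments=[
    [0.3,0,0,-1,0,0,0],
    [0.3,0,0,-2,0,0,0],
    [0.3,0,0,-2,0,0,0],
  ],
)

```text
clock: 8.25
tcp_pos: [0.5932, -0.0661, 0.0541]
eef_rot: [-0.264, 0.595, 0.728, 0.214]
contact_force: [1.0, -0.2, -5.9]
grip_width: 0.568
finger_force: 84.2
```

Call:
jog_arm(
  increments=[
    [0.3,0,0,-1,0,0,0],
    [0.3,0,0,-1.5,0,0,0],
    [0.3,0,0,-1.5,0,0,0],
  ],
)

```text
clock: 8.5
tcp_pos: [0.5933, -0.0662, 0.0539]
eef_rot: [-0.265, 0.595, 0.728, 0.215]
contact_force: [-2.3, -1.6, 1.0]
grip_width: 0.562
finger_force: 84.6
```

Call:
jog_arm(
  increments=[
    [0.3,0,0,-0.5,0,0,0],
    [0.3,0,0,-1,0,0,0],
    [0.3,0,0,-1,0,0,0],
  ],
)

```text
clock: 8.75
tcp_pos: [0.5934, -0.0662, 0.0539]
eef_rot: [-0.265, 0.594, 0.728, 0.215]
contact_force: [-2.9, -1.8, 6.0]
grip_width: 0.563
finger_force: 85.3
```

The bar stands on the plate. I'll release it, back off along the tool axis, partly close the fingers and lean to 45°.

Call:
jog_arm(
  increments=[
    [0.7,0,0,1,0,0,0],
    [0.85,0,0,1,0,0,0],
    [1,0,0,1,0,0,0],
    [1,0,0,1,0,0,0],
    [1,0,0,1,0,0,0],
  ],
  squeeze=40,
)

```text
clock: 9.17
tcp_pos: [0.5935, -0.066, 0.0527]
eef_rot: [-0.264, 0.595, 0.728, 0.214]
contact_force: [-0.3, -0.0, -0.0]
grip_width: 0.997
finger_force: 0.0
```

Call:
jog_arm(
  increments=[
    [1,2,-10,13,0,0,0],
    [1,5,-24,30,0,0,0],
    [1,9,-42,52,0,0,0],
    [1,12,-60,60,0,0,0],
    [1,12,-60,60,0,0,0],
  ],
)

```text
clock: 9.58
tcp_pos: [0.6082, -0.1302, 0.1155]
eef_rot: [-0.26, 0.596, 0.729, 0.215]
contact_force: [-0.0, 0.0, -0.4]
grip_width: 1.001
finger_force: 0.0
```

```bash
python3 st.py 45; python3 - <<'E'
from h import *
from scipy.optimize import least_squares
from scipy.spatial.transform import Rotation as R
from barfit import cylp
O={}
for n in("scene","top"):
    p=read_camera(n);r=regions_of(p,"bar")[0];O[n]=(p,np.array(r["rect"]));print(n,r["score"],r["rect"],r["pixels"].sum())
    s=least_squares(lambda q:cylp(p,[q[0],q[1],.07,0,0])-O[n][1],[.595,-.08]);print(s.x.round(4),s.fun.round(1))
    d=s.x-[.5735,.028];y=np.radians(101.35);print("in jig",(d@[np.cos(y),np.sin(y)]*1e3).round(1),(d@[-np.sin(y),np.cos(y)]*1e3).round(1))
s=observe();p=read_camera("wrist");cv2.imwrite("pics/w4.png",p["color"])
E
```

```text
t 9.58 q [-0.529  0.693  1.47   0.498  1.488 -0.903] tcp [ 0.6082 -0.1302  0.1155] F [-0.   0.  -0.4] w 1.001 ff 0.0
turn to go [ 5.4  1.3 -0. ] z [-0.122  0.623 -0.772]
tcp in jig [-161.9   -2.9  115.5]
scene 0.63 [215.8, 177.8, 239.6, 231.4] 1123
[ 0.5992 -0.0692] [ 0.2 -1.  -0.3  0.9]
in jig -100.4 -6.1
top 0.9 [265.5, 170.5, 286.3, 191.2] 336
[ 0.5888 -0.0799] [ 1.3 -1.1 -1.2  1.1]
in jig -108.8 6.3
```

View pics/w4.png

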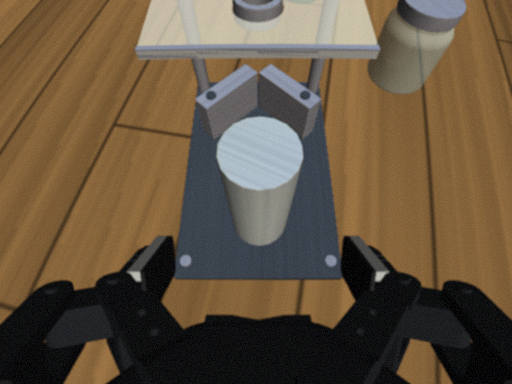

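The wrist picture shows the bar standing on the plate, with its top at (260,152) and foot at about (262,230). It's centred on the plate and in line with the V's apex at (260,72). Next I'll lower the partly closed fingers behind it.

Call:
jog_arm(
  increments=[
    [0.26,0,-8,0,5.4,1.3,0],
    [0.26,0,-8,0,5.4,1.3,0],
    [0.26,0,-8,0,5.4,1.3,0],
    [0.26,0,-8,-10,5.4,1.3,0],
    [0.26,0,-8,-20,5.4,1.3,0],
  ],
)

```text
clock: 10.25
tcp_pos: [0.6058, -0.1336, 0.0929]
eef_rot: [-0.299, 0.584, 0.715, 0.242]
contact_force: [0.2, -0.4, -0.8]
grip_width: 0.298
finger_force: 0.0
```

Call:
jog_arm(
  increments=[
    [0.26,0,0,-20,0,0,0],
    [0.26,0,0,-40,0,0,0],
    [0.26,0,0,-55,0,0,0],
    [0.26,0,0,-60,0,0,0],
    [0.26,0,0,-60,0,0,0],
  ],
)

```text
clock: 10.67
tcp_pos: [0.6039, -0.1329, 0.0309]
eef_rot: [-0.302, 0.584, 0.714, 0.241]
contact_force: [1.0, -0.4, -0.5]
grip_width: 0.26
finger_force: 0.0
```

```bash
python3 st.py 45
```

```text
t 10.67 q [-0.557  0.866  1.421  0.541  1.483 -0.983] tcp [ 0.6039 -0.1329  0.0309] F [ 1.  -0.4 -0.5] w 0.26 ff 0.0
turn to go [-0.4 -0.6 -0.2] z [-0.149  0.697 -0.701]
tcp in jig [-163.7    1.9   30.9]
```

Call:
jog_arm(
  increments=[
    [0.26,3,5,2,0,0,0],
    [0.26,1,11,3,0,0,0],
    [0.26,0,16,3,0,0,0],
    [0.26,-1,20,3,0,0,0],
    [0.26,-1,20,3,0,0,0],
  ],
)

```text
clock: 11.08
tcp_pos: [0.6042, -0.1131, 0.0366]
eef_rot: [-0.3, 0.584, 0.715, 0.242]
contact_force: [-0.1, -0.1, -0.1]
grip_width: 0.258
finger_force: 0.0
```

Call:
jog_arm(
  increments=[
    [0.26,-0.6,3,0,0,0,0],
    [0.26,-1.2,6,0,0,0,0],
    [0.26,-1.8,9,0,0,0,0],
    [0.26,-2.4,12,0,0,0,0],
    [0.26,-3,15,0,0,0,0],
  ],
)

```text
clock: 11.5
tcp_pos: [0.6014, -0.1002, 0.0358]
eef_rot: [-0.299, 0.585, 0.715, 0.241]
contact_force: [0.1, -4.1, 0.2]
grip_width: 0.258
finger_force: 2.1
```

```bash
python3 st.py 45; python3 barfit.py | grep -v pred
```

```text
t 11.5 q [-0.52   0.83   1.476  0.564  1.447 -0.971] tcp [ 0.6014 -0.1002  0.0358] F [ 0.1 -4.1  0.2] w 0.258 ff 2.1
turn to go [-0.1 -0.3 -0.2] z [-0.146  0.694 -0.705]
tcp in jig [-131.2   -2.2   35.8]
scene 0.64 [216.4 176.  240.1 233.1] 1174
top 0.66 [264.4 170.8 282.9 190.9] 274
```

The bar is moving at about 4 N. I'll keep sliding it.

Call:
jog_arm(
  increments=[
    [0.26,-0.8,4,0,0,0,0],
    [0.26,-1.6,8,0,0,0,0],
    [0.26,-2.4,12,0,0,0,0],
    [0.26,-3.2,16,0,0,0,0],
    [0.26,-4,20,0,0,0,0],
  ],
)

```text
clock: 12.12
tcp_pos: [0.5976, -0.0789, 0.0358]
eef_rot: [-0.3, 0.584, 0.714, 0.242]
contact_force: [0.9, -3.7, 1.0]
grip_width: 0.261
finger_force: 2.1
```

Call:
jog_arm(
  increments=[
    [0.26,-0.8,4,0,0,0,0],
    [0.26,-1.6,8,0,0,0,0],
    [0.26,-2.4,12,0,0,0,0],
    [0.26,-3.2,16,0,0,0,0],
    [0.26,-4,20,0,0,0,0],
  ],
)

```text
clock: 12.53
tcp_pos: [0.5932, -0.0587, 0.0358]
eef_rot: [-0.3, 0.584, 0.714, 0.242]
contact_force: [0.3, -4.4, 0.8]
grip_width: 0.258
finger_force: 2.1
```

```bash
python3 st.py 45; python3 - <<'E'
from h import *
p=read_camera("wrist");cv2.imwrite("pics/w5.png",p["color"])
E
```

```text
t 12.53 q [-0.474  0.796  1.545  0.595  1.402 -0.962] tcp [ 0.5932 -0.0587  0.0358] F [ 0.3 -4.4  0.8] w 0.258 ff 2.1
turn to go [-0.3 -0.4 -0.2] z [-0.146  0.696 -0.703]
tcp in jig [-88.9  -2.3  35.8]
```

View pics/w5.png

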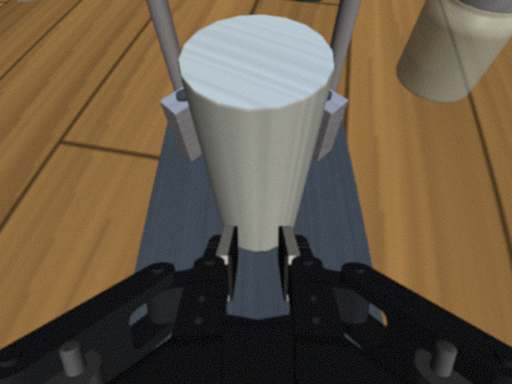

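The wrist picture shows the bar nested between the fingertips, with its top at (258,62) and foot at (260,240). It's centred between the jaw ends at (180,120) and (333,120), so I'll continue.

Call:
jog_arm(
  increments=[
    [0.26,-0.8,4,0,0,0,0],
    [0.26,-1.6,8,0,0,0,0],
    [0.26,-2.4,12,0,0,0,0],
    [0.26,-3.2,16,0,0,0,0],
    [0.26,-4,20,0,0,0,0],
  ],
)

```text
clock: 13.0
tcp_pos: [0.5892, -0.0388, 0.0358]
eef_rot: [-0.3, 0.584, 0.714, 0.242]
contact_force: [1.6, -4.6, 1.0]
grip_width: 0.264
finger_force: 2.2
```

Call:
jog_arm(
  increments=[
    [0.26,-0.6,3,0,0,0,0],
    [0.26,-1.2,6,0,0,0,0],
    [0.26,-1.8,9,0,0,0,0],
    [0.26,-2.4,12,0,0,0,0],
    [0.26,-3,15,0,0,0,0],
  ],
)

```text
clock: 13.42
tcp_pos: [0.5862, -0.0239, 0.0358]
eef_rot: [-0.3, 0.584, 0.714, 0.242]
contact_force: [1.1, -4.2, 2.0]
grip_width: 0.261
finger_force: 2.2
```

```bash
python3 st.py 45
```

```text
t 13.42 q [-0.433  0.769  1.599  0.622  1.364 -0.953] tcp [ 0.5862 -0.0239  0.0358] F [ 1.1 -4.2  2. ] w 0.261 ff 2.2
turn to go [-0.3 -0.4 -0.2] z [-0.146  0.696 -0.703]
tcp in jig [-53.4  -2.3  35.8]
```

Call:
jog_arm(
  increments=[
    [0.26,-0.4,2,0,0,0,0],
    [0.26,-0.8,4,0,0,0,0],
    [0.26,-1.2,6,0,0,0,0],
    [0.26,-1.6,8,0,0,0,0],
    [0.26,-2,10,0,0,0,0],
  ],
)

```text
clock: 13.83
tcp_pos: [0.5843, -0.0141, 0.0358]
eef_rot: [-0.3, 0.584, 0.714, 0.242]
contact_force: [1.5, -3.9, 0.9]
grip_width: 0.257
finger_force: 2.2
```

Call:
jog_arm(
  increments=[
    [0.26,-0.2,1,0,0,0,0],
    [0.26,-0.4,2,0,0,0,0],
    [0.26,-0.6,3,0,0,0,0],
    [0.26,-0.8,4,0,0,0,0],
  ],
)

```text
clock: 14.17
tcp_pos: [0.5835, -0.0101, 0.0358]
eef_rot: [-0.3, 0.584, 0.714, 0.242]
contact_force: [1.9, -4.1, 1.1]
grip_width: 0.257
finger_force: 2.2
```

```bash
python3 st.py 45;python3 - <<'E'
from h import *
p=read_camera("scene");print([(r["score"],r["rect"],r["pixels"].sum()) for r in regions_of(p,"bar")[:1]])
a=p["color"][140:260,190:340];cv2.imwrite("pics/s6.png",cv2.resize(a,(750,600),interpolation=cv2.INTER_CUBIC))
E
```

```text
t 14.17 q [-0.416  0.759  1.618  0.633  1.349 -0.949] tcp [ 0.5835 -0.0101  0.0358] F [ 1.9 -4.1  1.1] w 0.257 ff 2.2
turn to go [-0.3 -0.4 -0.2] z [-0.146  0.696 -0.703]
tcp in jig [-39.4  -2.3  35.8]
[(0.65, [254.8, 205.1, 278.0, 233.9], np.int64(451))]
```

Call:
jog_arm(
  increments=[
    [0.26,-0.2,1,0,0,0,0],
    [0.26,-0.4,2,0,0,0,0],
    [0.26,-0.6,3,0,0,0,0],
  ],
)

```text
clock: 14.52
tcp_pos: [0.5829, -0.0071, 0.0358]
eef_rot: [-0.3, 0.584, 0.714, 0.242]
contact_force: [0.7, -3.4, 0.4]
grip_width: 0.259
finger_force: 2.2
```

Call:
jog_arm(
  increments=[
    [0.26,-0.2,1,0,0,0,0],
    [0.26,-0.4,2,0,0,0,0],
    [0.26,-0.4,2,0,0,0,0],
  ],
)

```text
clock: 14.77
tcp_pos: [0.5824, -0.0049, 0.0358]
eef_rot: [-0.3, 0.584, 0.714, 0.242]
contact_force: [1.2, -4.2, 1.1]
grip_width: 0.261
finger_force: 1.9
```

Call:
jog_arm(
  increments=[
    [0.26,-0.2,1,0,0,0,0],
    [0.26,-0.4,2,0,0,0,0],
    [0.26,-0.4,2,0,0,0,0],
  ],
)

```text
clock: 15.02
tcp_pos: [0.5821, -0.0033, 0.0358]
eef_rot: [-0.3, 0.584, 0.714, 0.241]
contact_force: [1.8, -5.3, 2.0]
grip_width: 0.26
finger_force: 2.4
```

Call:
jog_arm(
  increments=[
    [0.26,-0.2,1,0,0,0,0],
    [0.26,-0.3,1.5,0,0,0,0],
    [0.26,-0.3,1.5,0,0,0,0],
  ],
)

```text
clock: 15.27
tcp_pos: [0.5821, -0.003, 0.0357]
eef_rot: [-0.299, 0.584, 0.715, 0.241]
contact_force: [1.2, -8.7, 1.5]
grip_width: 0.259
finger_force: 3.8
```

Call:
jog_arm(
  increments=[
    [0.26,-0.2,1,0,0,0,0],
    [0.26,-0.4,2,0,0,0,0],
    [0.26,-0.4,2,0,0,0,0],
  ],
)

```text
clock: 15.52
tcp_pos: [0.5821, -0.0027, 0.0357]
eef_rot: [-0.298, 0.585, 0.715, 0.24]
contact_force: [-0.4, -12.9, 2.5]
grip_width: 0.26
finger_force: 5.7
```

```bash
python3 st.py 45;python3 - <<'E'
from h import *
from scipy.spatial.transform import Rotation as R
p=read_camera("scene");print([(r["score"],r["rect"],r["pixels"].sum()) for r in regions_of(p,"bar")[:1]])
a=cv2.resize(p["color"][150:250,210:310],(400,600)[::1] if 0 else (400,400),interpolation=cv2.INTER_CUBIC)
s=observe();w=read_camera("wrist");b=cv2.resize(w["color"],(400,300));c=np.zeros((400,800,3),np.uint8);c[:,:400]=a;c[:300,400:]=b
cv2.imwrite("pics/m6.png",c)
E
```

```text
t 15.52 q [-0.405  0.75   1.631  0.637  1.336 -0.946] tcp [ 0.5821 -0.0027  0.0357] F [ -0.4 -12.9   2.5] w 0.26 ff 5.7
turn to go [ 0.1 -0.2 -0.2] z [-0.145  0.692 -0.708]
tcp in jig [-31.8  -2.4  35.7]
[(0.93, [259.4, 204.6, 281.6, 227.0], np.int64(437))]
```

View pics/m6.png

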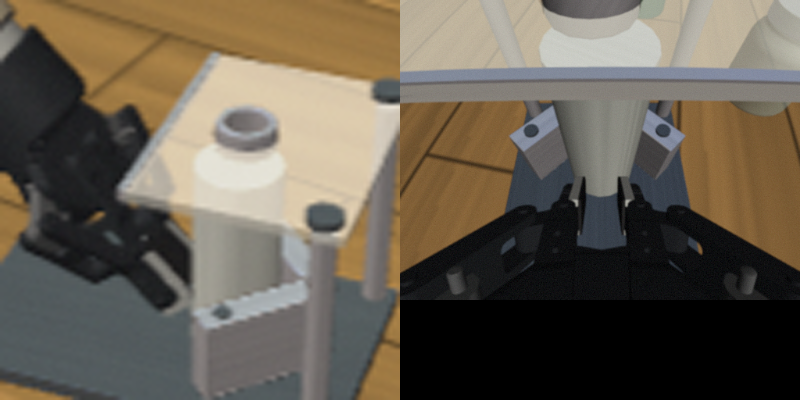

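The left half (scene view) shows the bar under the guard against the jaws. In the right half (wrist view) the bar sits at x=600 and the bush at x≈592, so the bar may be a little towards -y, on the right jaw. I'll rock it towards +y under the push and watch for any advance.

Call:
jog_arm(
  increments=[
    [0.26,-1,0.5,0,0,0,0],
    [0.26,-2,0.6,0,0,0,0],
    [0.26,-3,0.6,0,0,0,0],
    [0.26,-3,0.6,0,0,0,0],
  ],
)

```text
clock: 16.0
tcp_pos: [0.5804, -0.0024, 0.0358]
eef_rot: [-0.296, 0.585, 0.715, 0.241]
contact_force: [1.9, -12.1, 2.2]
grip_width: 0.26
finger_force: 5.8
```

```bash
cat > push.py <<'E'
from h import *
s=observe();y=np.radians(101.35);f=s["contact_force"];jx=np.array([np.cos(y),np.sin(y)]);jy=np.array([-jx[1],jx[0]])
d=s["tcp_pos"][:2]-[.5735,.028];print("tcp jig",(d@jx*1e3).round(2),(d@jy*1e3).round(2),"F jig",(f[:2]@jx).round(1),(f[:2]@jy).round(1),f[2].round(1),"t",s["clock"])
E
python3 push.py
```

```text
tcp jig -31.16 -0.74 F jig -12.3 0.5 2.2 t 16.0
```

Call:
jog_arm(
  increments=[
    [0.26,-1,0.3,0,0,0,0],
    [0.26,-2,0.6,0,0,0,0],
    [0.26,-2,0.8,0,0,0,0],
  ],
)

```text
clock: 16.25
tcp_pos: [0.579, -0.0019, 0.0358]
eef_rot: [-0.296, 0.586, 0.715, 0.241]
contact_force: [2.1, -14.4, 1.4]
grip_width: 0.262
finger_force: 6.4
```

```bash
python3 push.py
```

```text
tcp jig -30.42 0.45 F jig -14.5 0.8 1.4 t 16.25
```

Call:
jog_arm(
  increments=[
    [0.26,-1,0.3,0,0,0,0],
    [0.26,-2,0.6,0,0,0,0],
    [0.26,-2,0.8,0,0,0,0],
  ],
)

```text
clock: 16.5
tcp_pos: [0.5772, -0.0011, 0.0357]
eef_rot: [-0.295, 0.586, 0.715, 0.241]
contact_force: [3.5, -13.4, 2.2]
grip_width: 0.259
finger_force: 6.4
```

```bash
python3 push.py
```

```text
tcp jig -29.24 2.1 F jig -13.9 -0.8 2.2 t 16.5
```

It keeps advancing as it moves towards +y, so it had been on the right jaw. I'll go on.

Call:
jog_arm(
  increments=[
    [0.26,-1,0.3,0,0,0,0],
    [0.26,-2,0.6,0,0,0,0],
    [0.26,-2,0.8,0,0,0,0],
  ],
)

```text
clock: 16.75
tcp_pos: [0.5769, -0.001, 0.0358]
eef_rot: [-0.293, 0.586, 0.715, 0.242]
contact_force: [5.2, -14.6, 1.2]
grip_width: 0.256
finger_force: 7.3
```

```bash
python3 push.py; python3 - <<'E'
from h import *
from scipy.spatial.transform import Rotation as R
s=observe();p=read_camera("wrist")
M=np.eye(4);M[:3,:3]=R.from_quat(np.roll(s["eef_rot"],-1)).as_matrix();M[:3,3]=s["tcp_pos"]
C=np.linalg.inv(M@np.array(p["tool_from_camera"]));p["R"],p["t"]=C[:3,:3],C[:3,3]
y=np.radians(101.35);j=lambda x,yy,z:[.5735+(np.cos(y)*x-np.sin(y)*yy)/1e3,.028+(np.sin(y)*x+np.cos(y)*yy)/1e3,z/1e3]
print("pred bar foot/top/bush/jaw mouths",proj(p,[j(0,0,10),j(0,0,130),j(0,0,140),j(-13.1,48.5,60),j(-13.1,-48.5,60)]).round(0).tolist())
for l in("bar","jaw_left","jaw_right","bush"):
    for r in regions_of(p,l)[:1]: print(l,round(r["score"],2),np.round(r["rect"],1),r["pixels"].sum())
g=cv2.cvtColor(p["color"],cv2.COLOR_BGR2GRAY)
for v in(150,170,185,200): print(v,g[v,130:390:3].tolist())
for v in(5,15,25): print(v,g[v,130:390:3].tolist())
E
```

```text
tcp jig -29.14 2.39 F jig -15.3 -2.3 1.2 t 16.75
pred bar foot/top/bush/jaw mouths [[260.0, 213.0], [262.0, 49.0], [263.0, 17.0], [165.0, 194.0], [356.0, 194.0]]
bar 0.67 [203.6 139.3 322.7 252. ] 9158
jaw_left 0.7 [146.5 144.1 215.8 233.1] 3831
jaw_right 0.6 [300.2 140.6 372.8 232.1] 3800
bush 0.66 [  0.    0.  512.  344.8] 90901
150 [103, 100, 92, 96, 100, 96, 102, 99, 109, 111, 106, 104, 64, 65, 83, 94, 104, 98, 87, 134, 142, 139, 139, 142, 142, 84, 61, 70, 75, 85, 91, 95, 99, 110, 105, 111, 110, 116, 123, 127, 126, 132, 128, 126, 126, 127, 127, 129, 131, 133, 138, 137, 133, 135, 133, 135, 133, 126, 129, 130, 121, 121, 109, 124, 144, 143, 143, 138, 133, 87, 83, 96, 100, 68, 69, 100, 87, 58, 77, 109, 111, 106, 104, 108, 105, 102, 101]
170 [97, 103, 103, 102, 102, 102, 103, 100, 103, 110, 141, 142, 92, 63, 60, 61, 60, 57, 68, 134, 139, 140, 144, 142, 129, 98, 96, 53, 72, 76, 84, 85, 97, 104, 101, 113, 111, 113, 118, 125, 131, 128, 130, 131, 125, 121, 129, 137, 133, 139, 138, 135, 135, 130, 132, 132, 127, 130, 125, 118, 117, 79, 66, 112, 141, 143, 141, 136, 135, 57, 65, 61, 62, 60, 6
[... 1409 characters left out ...]
 52, 57, 65, 65, 70, 70, 77, 79, 86, 89, 87, 92, 92, 95, 93, 95, 97, 94, 99, 106, 105, 102, 99, 101, 99, 96, 100, 103, 105, 103, 108, 102, 105, 99, 103, 98, 90, 92, 83, 90, 103, 163, 159, 160, 174, 174, 176, 174, 171, 173, 176, 167, 171, 174, 178, 178, 180, 152, 157, 166, 168]
25 [179, 178, 178, 176, 173, 163, 174, 172, 167, 179, 173, 175, 180, 174, 173, 177, 176, 183, 180, 179, 176, 177, 176, 180, 170, 157, 159, 165, 162, 167, 159, 121, 86, 85, 85, 88, 90, 85, 93, 89, 92, 97, 91, 103, 102, 97, 102, 99, 99, 106, 103, 99, 110, 98, 107, 104, 102, 111, 102, 122, 148, 174, 177, 171, 169, 170, 165, 165, 169, 163, 169, 170, 173, 174, 177, 170, 177, 164, 171, 179, 177, 168, 153, 159, 164, 169, 171]
```

The bush now reads at x≈266.5 and the bar at x≈261.5, against predictions of 263 and 261, so the bar is centred to within about 0.5 mm. It has stopped on the left jaw too. I'll ease the side bias and push to 20 N.

Call:
jog_arm(
  increments=[
    [0.26,1,1,0,0,0,0],
    [0.26,2,2,0,0,0,0],
    [0.26,2,3,0,0,0,0],
    [0.26,2,3,0,0,0,0],
  ],
)

```text
clock: 17.33
tcp_pos: [0.5774, -0.0005, 0.0356]
eef_rot: [-0.293, 0.586, 0.716, 0.24]
contact_force: [0.1, -21.8, 3.7]
grip_width: 0.26
finger_force: 10.0
```

```bash
python3 push.py
```

```text
tcp jig -28.68 1.82 F jig -21.4 4.2 3.7 t 17.3333
```

Call:
jog_arm(
  increments=[
    [0.26,-1,-0.2,0,0,0,0],
    [0.26,-2,-0.4,0,0,0,0],
    [0.26,-2,-0.4,0,0,0,0],
  ],
)

```text
clock: 17.58
tcp_pos: [0.577, -0.0006, 0.0357]
eef_rot: [-0.292, 0.587, 0.716, 0.241]
contact_force: [3.6, -20.3, 2.4]
grip_width: 0.26
finger_force: 9.5
```

```bash
python3 push.py
```

```text
tcp jig -28.79 2.16 F jig -20.6 0.5 2.4 t 17.5833
```

Call:
jog_arm(
  increments=[
    [0.26,-1,-0.2,0,0,0,0],
    [0.26,-2,-0.4,0,0,0,0],
    [0.26,-2,-0.4,0,0,0,0],
  ],
)

```text
clock: 17.83
tcp_pos: [0.5767, -0.0008, 0.0358]
eef_rot: [-0.291, 0.587, 0.715, 0.242]
contact_force: [6.3, -17.8, 1.0]
grip_width: 0.257
finger_force: 9.2
```

```bash
python3 push.py
```

```text
tcp jig -28.86 2.48 F jig -18.7 -2.7 1.0 t 17.8333
```

Call:
jog_arm(
  increments=[
    [0.26,1,0.2,0,0,0,0],
    [0.26,2,0.4,0,0,0,0],
    [0.26,2,0.4,0,0,0,0],
  ],
)

```text
clock: 18.08
tcp_pos: [0.577, -0.0006, 0.0356]
eef_rot: [-0.292, 0.586, 0.716, 0.241]
contact_force: [3.2, -19.6, 2.9]
grip_width: 0.26
finger_force: 9.6
```

```bash
python3 push.py
```

```text
tcp jig -28.75 2.16 F jig -19.8 0.7 2.9 t 18.0833
```

It's stiff in both directions now, so it bears on both jaws at about 20 N with no side force. I'll withdraw straight back.

Call:
jog_arm(
  increments=[
    [0.26,0.6,-3,0,0,0,0],
    [0.26,1.2,-6,0,0,0,0],
    [0.26,1.8,-9,0,0,0,0],
    [0.26,2.4,-12,0,0,0,0],
    [0.26,4,-20,0,0,0,0],
  ],
)

```text
clock: 18.5
tcp_pos: [0.5745, -0.0122, 0.0356]
eef_rot: [-0.303, 0.583, 0.714, 0.241]
contact_force: [-0.1, 0.6, 0.4]
grip_width: 0.26
finger_force: 0.0
```

Call:
jog_arm(
  increments=[
    [0.26,4,-20,0,0,0,0],
    [0.26,8,-40,0,0,0,0],
    [0.26,12,-60,5,0,0,0],
    [0.26,16,-80,10,0,0,0],
    [0.26,18,-90,15,0,0,0],
  ],
)

```text
clock: 18.92
tcp_pos: [0.594, -0.1054, 0.0505]
eef_rot: [-0.301, 0.584, 0.714, 0.242]
contact_force: [0.5, 0.0, -0.5]
grip_width: 0.26
finger_force: 0.0
```

```bash
python3 push.py; python3 - <<'E'
from h import *
from scipy.spatial.transform import Rotation as R
from scipy.optimize import least_squares
from barfit import cylp
s=observe();p=read_camera("wrist")
M=np.eye(4);M[:3,:3]=R.from_quat(np.roll(s["eef_rot"],-1)).as_matrix();M[:3,3]=s["tcp_pos"]
C=np.linalg.inv(M@np.array(p["tool_from_camera"]));p["R"],p["t"]=C[:3,:3],C[:3,3]
y=np.radians(101.35);j=lambda x,yy,z:[.5735+(np.cos(y)*x-np.sin(y)*yy)/1e3,.028+(np.sin(y)*x+np.cos(y)*yy)/1e3,z/1e3]
print("foot/top/bush/mouths",proj(p,[j(0,0,10),j(0,0,130),j(0,0,140),j(-13.1,48.5,60),j(-13.1,-48.5,60)]).round(0).tolist())
for l in("bar","jaw_left","jaw_right"):
    for r in regions_of(p,l)[:1]: print(l,round(r["score"],2),np.round(r["rect"],1),r["pixels"].sum())
print("pred bar",cylp(p,j(0,0,70)+[0,0]).round(1))
for n in("top","scene"):
    p=read_camera(n);print(n,"pred",cylp(p,j(0,0,70)+[0,0]).round(1))
    for l in("bar","can","jar","pliers"):
        for r in regions_of(p,l)[:1]: print(l,round(r["score"],2),np.round(r["rect"],1),r["pixels"].sum())
E
```

```text
tcp jig -134.86 6.19 F jig -0.1 -0.5 -0.5 t 18.9167
foot/top/bush/mouths [[264.0, 118.0], [267.0, -35.0], [267.0, -55.0], [201.0, 82.0], [330.0, 82.0]]
bar 0.68 [227.4   0.  308.  140.7] 9093
jaw_left 0.97 [187.3  54.2 235.7 127.7] 2556
jaw_right 0.55 [291.6  52.  339.7 130.3] 2597
pred bar [222.8 -50.8 310.6 138.3]
top pred [229.7 175.  248.1 197.5]
bar 0.62 [234.6 177.8 244.7 187.7] 64
can 0.58 [130.  169.2 158.4 194.8] 548
jar 0.95 [181.8 122.4 211.4 155.3] 657
scene pred [259.2 183.7 282.9 240.4]
bar 0.88 [259.5 203.4 283.9 228.2] 399
can 0.81 [377.9 235.1 421.4 296.9] 2103
jar 0.63 [272.5 251.9 312.9 319.7] 2246
pliers 0.88 [129.8 169.7 166.2 186.7] 320
```

The scene edges match a seated upright bar. I'll make one finer check of its centring from pixel edges.

```bash
python3 - <<'E'
from h import *
from scipy.spatial.transform import Rotation as R
s=observe();p=read_camera("wrist")
M=np.eye(4);M[:3,:3]=R.from_quat(np.roll(s["eef_rot"],-1)).as_matrix();M[:3,3]=s["tcp_pos"]
C=np.linalg.inv(M@np.array(p["tool_from_camera"]));p["R"],p["t"]=C[:3,:3],C[:3,3]
y=np.radians(101.35);j=lambda x,yy,z:[.5735+(np.cos(y)*x-np.sin(y)*yy)/1e3,.028+(np.sin(y)*x+np.cos(y)*yy)/1e3,z/1e3]
print("axis pred z10..130",proj(p,[j(0,0,z) for z in(10,30,50,70,90)]).round(1).tolist())
print("plate front corners/jaw mouth tops",proj(p,[j(-160,75,10),j(-160,-75,10),j(-13.1,48.5,60),j(-13.1,-48.5,60)]).round(1).tolist())
m={l:regions_of(p,l)[0]["pixels"] for l in("bar","jaw_left","jaw_right")}
g=cv2.GaussianBlur(cv2.cvtColor(p["color"],cv2.COLOR_BGR2GRAY),(3,3),0)
for v in(30,40,60,70,80,90,100,110,120,130):
    e=[(np.nonzero(m[l][v])[0][[0,-1]].tolist() if m[l][v].any() else None) for l in m]
    print(v,e,(sum(e[0])/2) if e[0] else "", ((e[1][0]+e[2][1])/2) if e[1] and e[2] else "")
for v in (72,90,105): print(v,g[v,180:350:2].tolist())
E
```

```text
axis pred z10..130 [[263.6, 119.0], [263.9, 102.1], [264.2, 82.8], [264.5, 60.4], [264.8, 34.2]]
plate front corners/jaw mouth tops [[148.8, 302.0], [382.4, 302.4], [199.7, 83.6], [329.4, 83.2]]
30 [[228, 301], None, None] 264.5 
40 [[229, 300], None, None] 264.5 
60 [[231, 298], [212, 230], [299, 315]] 264.5 263.5
70 [[231, 297], [197, 230], [298, 333]] 264.0 265.0
80 [[232, 295], [188, 231], [296, 341]] 263.5 264.5
90 [[233, 293], [191, 232], [295, 338]] 263.0 264.5
100 [[234, 292], [193, 232], [294, 335]] 263.0 264.0
110 [[235, 291], [196, 234], [292, 332]] 263.0 264.0
120 [[236, 290], [199, 225], [303, 329]] 263.0 264.0
130 [[239, 287], None, [317, 320]] 263.0 
72 [124, 125, 129, 134, 136, 139, 144, 162, 174, 168, 106, 76, 76, 77, 77, 73, 112, 166, 173, 173, 173, 164, 145, 127, 121, 109, 75, 76, 89, 99, 106, 114, 123, 130, 134, 139, 145, 149, 156, 160, 161, 159, 158, 161, 164, 168, 167, 170, 169, 168, 168, 167, 161, 164, 157, 149, 147, 138, 120, 85, 80, 86, 109, 141, 164, 172, 171, 169, 135, 71, 70, 77, 79, 77, 88, 151, 172, 169, 159, 142, 125, 91, 78, 111, 134]
90 [133, 133, 128, 130, 119, 88, 80, 82, 81, 84, 101, 121, 123, 123, 122, 121, 118, 120, 122, 119, 121, 123, 119, 117, 115, 118, 106, 75, 80, 94, 101, 113, 121, 129, 133, 137, 144, 150, 156, 160, 161, 159, 160, 162, 166, 167, 171, 172, 167, 167, 167, 160, 165, 158, 151, 146, 137, 117, 83, 80, 79, 79, 82, 80, 82, 80, 79, 80, 77, 79, 81, 83, 82, 85, 106, 120, 117, 117, 119, 116, 96, 74, 94, 127, 138]
105 [129, 128, 127, 104, 79, 80, 78, 77, 79, 80, 80, 85, 108, 118, 117, 120, 119, 119, 118, 122, 120, 121, 118, 117, 119, 121, 120, 96, 74, 87, 98, 107, 117, 126, 133, 136, 142, 149, 156, 161, 161, 160, 159, 161, 164, 170, 171, 170, 167, 167, 160, 161, 159, 148, 145, 138, 120, 84, 81, 81, 78, 77, 77, 80, 81, 80, 81, 77, 78, 78, 77, 80, 103, 117, 116, 116, 115, 103, 81, 77, 77, 77, 111, 136, 136]
```

```bash
python3 -c "
from cell import job_done;print(job_done())"
```

```text
the job is handed in; nothing more can be done
None
```

The job is handed in after 19 s: the bar stands upright in the V, pushed home at about 20 N against both jaws, released, and centred to within about 1 mm by the last wrist-camera check.

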